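# Hold a tube block in the corner stop

## Robot

A 6-joint arm with a two-finger parallel gripper is mounted at the origin on a cart in front of the work surface, level with it; the furniture and walls round the work are solid. World frame = base frame: x ahead of the robot, y to its left, z up, the work surface at z = 0. Lengths are in m, angles in rad, forces in N, time in s.
With the tool pointing down it reaches from about 0.15 to 0.775 m from the base axis. Payload 6.1 kg.
Tool frame: the origin (TCP) lies at the very end of the fingers, on their centre line; the grasp point (between the pads) lies 19 mm behind it; x points along the fingers, z is the direction in which the jaws open and shut, and the axes are right-handed (so a half turn about x gives the same grasp; the last joint's range is limited). The gripper opens to 85 mm and grips with 20 to 120 N. Pads are 22 mm wide; open, the fingers measure 114 mm over their backs; the gripper's body (76 mm by 85 mm) begins 54 mm behind the grasp point. The pads swing forward as they close: fully open they stand 13 mm farther back than shut.
Start: joints at [1.286, 0.126, -0.04, 1.405, 0, 1.571], TCP at [0.148, 0.504, 0.231] pointing down, gripper open.
Joint ranges: [-2.72, 2.72], [-0.95, 1.95], [-1.27, 1.35], [-1.78, 2.02], [-1.46, 1.47], [-3.14, 3.14]. Speed limits (rad/s): [2.39, 2.39, 3.01, 3.14, 3.14, 3.14].

## Interface

Orientations are given as a rotation vector (axis times angle).
In Python, from plant import manip, viewer gives the robot as it stands.
- The arm moves only by the tool servo_tool, never from a script. Its argument "steps" is one flat list of numbers, 7 for each row, row after row: the shift along the tool's x, y, z in m, then the turn, a rotation vector about the tool's x, y, z in degrees, then the opening, from -1 (shut) to 1 (fully open). In form: [dx, dy, dz, ax, ay, az, grip, dx, dy, dz, ax, ay, az, grip, ...]. A call has 1 to 10 rows; each row is the pose to reach, as a shift and turn from the pose measured when the call began, along the tool's axes at that moment; what a row does not reach only later rows make up. A row lasts 1/10 s, in which the tool goes at most 50 mm and 8.59 degrees, less where a joint would pass 70% of its speed; a pose out of reach is approached as far as the arm can. A call with a gripper value outside its range is refused whole. The fingers move at their own pace and stop on an object; "grip_force" is the grip in N (left out, the last holds). Time passes only in rows, so rows that repeat a pose let the fingers close. It gives the time, the measured TCP pose, the force and the opening at its end, in the units of the state.
- manip.observe(): the state, without advancing time (a new reading comes with each control period).
- viewer.camera(name): name is "scene" or "top" or "wrist"; returns (picture, depth): 420x560x3 uint8, red, green, blue; 420x560 float32, m along the optical axis (not along the pixel's ray), 0 where there is no reading.
- viewer.calibration(name): a dict with "K" (3x3 intrinsics, pixels), "R" (3x3) and "t" (3): a world point X has camera coordinates R X + t. Camera axes: x right, y down, z forward; pixel columns grow to the right and rows downward; lengths in m; the calibration is good to about 2 mm. The wrist camera is an equidistant fisheye: a pixel r from the principal point sees the ray r / f radians off the axis. A picture is of the moment at which its call begins: read the wrist's pose just before it. calibration takes no time and is no camera call; for the wrist camera it gives the pose at the moment of the call.
- manip.sign_off(): hands the job in, once; it reports no verdict.
The state is a dict: "t": time; "joints": joint angles; "joint_velocities": joint speeds; "joint_torque": joint torques, N m; "position": TCP position; "tcp_rot": TCP orientation; "wrist_force": force on the tool from outside, world axes, zero at the start; "torque": the same for the moment, N m; "width": finger opening in m.
Only numpy, scipy, OpenCV 4.12 (cv2) and the standard library are available. Lean on these libraries where they do the work, as an engineer would, in place of code of your own. Each camera call takes 0.05 s, during which the arm holds its last target.

## Task

Pick up the aluminium tube block that has the two large wells and stand it upright on the corner stop's base plate, its long side against the longer fence and one end against the shorter fence. Press it squarely and gently into the corner so that it bears on both fences at once, and finish while still holding it pressed there, so that a colleague can clamp it: do not let go. Never ram the fences, and leave the other block and everything else on the bench where it is.

Things in the scene. Friction and masses are not known exactly. Their poses are not given: they have to be found in the camera images.
- block_large_wells: Tube block to handle: loose upright aluminium block 80 (x) x 50 (y) x 70 (z, height) mm, about 0.55 kg, with two 28 mm wells in its top, side by side along x (walls at the long sides 10 mm). Origin: centre of its underside; x along its long side, z up. It stands on the worktop. Grip it across its 50 mm width, near the top, so that the fingers stay above the fences; either end may face the end fence.
- block_small_wells: The other block, to be left alone: same metal and outer size (80 x 50 x 70 mm), but with eight 11 mm wells (two rows of four). Origin: centre of its underside. The two blocks may have changed places.
- corner_stop: Fixed corner stop: dark steel plate 190 (x) x 150 (y) x 14 mm with two fences, all smooth (friction about 0.25). Origin: centre of the plate's underside, on the worktop; z up. In its frame the side fence's inner face is the plane y = -55 mm, the end fence's inner face x = +75 mm, the plate's top z = 14 mm. The block seated in the corner has its origin at x = 35, y = -30, z = 14 mm here, long side along x.
- fence_side: Longer fence: rigid fixed bar 125 (along corner_stop x) x 14 x 28 mm high, standing on the plate (its top 42 mm above the worktop). Origin: centre of its underside; inner face 7 mm from it towards +y; axes parallel to corner_stop's.
- fence_end: Shorter fence: rigid fixed bar 14 x 95 (along corner_stop y) x 28 mm high, standing on the plate at its far end. Origin: centre of its underside; inner face 7 mm from it towards -x; axes parallel to corner_stop's.
- corner (a point): The point where the planes of both inner faces and the plate's top meet; the block's lower corner belongs here.
- timer: Bystander: small pale bench timer, 67x63x19 mm, on the worktop near the front edge. Origin: centre of underside.
- forceps: Bystander: steel forceps lying near the front edge, 19x126x7 mm, along y. Origin: centre of underside.
- microtube_2: Bystander: small microtube lying between the two blocks, 11x44x11 mm. Origin: centre of underside.
- bottle_amber: Bystander: amber bottle, 45 mm wide, 98 mm high, at the right. Origin: centre of underside.
- bottle_dye: Bystander: small bottle, 32 mm wide, 62 mm high, at the right. Origin: centre of underside.
- petri_dish_1: Bystander: petri dish, 92 mm across, 16 mm high, at the right. Origin: centre of underside.
- pen_2: Bystander: pen lying at the right, 17x135x16 mm. Origin: centre of underside.
- tip_box: Bystander: pipette-tip box, 123x88x64 mm, at the left. Origin: centre of underside.
- beaker: Bystander: plastic beaker, 82 mm wide, 90 mm high, at the back. Origin: centre of underside.
Mind the look-alikes: they are no part of the job. What is shaped like the block_large_wells but black or purple is not meant.

How it is judged:
At the end, for the whole second after the job is handed in: For the second after the end the large-well block stands on the plate within 3 mm of the corner position, square and upright within 0.04 rad, at rest, pressing on each of the two fences with over 1 N, the gripper's fingers still on it (over 1 N) (x of block_large_wells in the frame of corner_stop between 0.032 and 0.038 m and y of block_large_wells in the frame of corner_stop between -0.033 and -0.027 m and z of block_large_wells in the frame of corner_stop between 0.011 and 0.0165 m and angle between the x axis of block_large_wells and the x axis of corner_stop, either way round below 0.04 rad and angle between block_large_wells's own z axis and vertical below 0.04 rad and contact force between block_large_wells and fence_side above 1 N and contact force between block_large_wells and fence_end above 1 N and contact force between the fingers and block_large_wells above 1 N and linear speed of block_large_wells below 0.01 m/s); the arm keeps its last pose, push and grip.
It fails at once if the block is rammed against a fence (over 80 N) (contact force between block_large_wells and fence_side above 80 N or contact force between block_large_wells and fence_end above 80 N).
It fails at once if the other block or another thing on the bench is moved by more than 25 mm (distance of any of block_small_wells, timer, forceps, microtube_2, bottle_amber, bottle_dye, petri_dish_1, pen_2, tip_box, beaker from where it was at the start of the episode above 0.025 m).
It also fails if it takes over 58 s, if anything falls off the work surface, if the arm or the gripper's body presses on something with over 40 N, if the wrist force passes 120 N, or if a joint passes its speed limit or range.

## Working session

There is one attempt and no reset: what is moved stays moved. The work goes in short steps, Python scripts to look and compute and a tool call to move; the robot and the scene stay as the last step left them, time stands still between calls to the robot, and variables do not carry over. Pictures are saved under pics/ and viewed, and the job is handed in when it is done.

Besides the shell and the picture viewer there is one more tool, called by a JSON object that holds its "fn" and its "kwargs". servo_tool: Moves the arm, as the interface text tells. Its arguments: {"type":"object","properties":{"steps":{"type":"array"},"grip_force":{"type":"number"}},"required":["steps"]}

```bash
ls; mkdir -p pics; python3 - <<'E'
from plant import manip, viewer
import cv2, numpy as np
s=manip.observe(); print({k:np.round(v,3) for k,v in s.items()})
for n in("scene","top","wrist"):
    im,d=viewer.camera(n); cv2.imwrite(f"pics/{n}0.png",im[:,:,::-1]); np.save(f"pics/{n}0d.npy",d)
    c=viewer.calibration(n); np.savez(f"pics/{n}0c.npz",**{k:c[k] for k in("K","R","t")}); print(n,c)
E
```

```text
pics
{'t': np.float64(0.0), 'joints': array([ 1.286,  0.126, -0.041,  1.405, -0.   ,  1.571]), 'joint_velocities': array([ 0.   , -0.001, -0.001, -0.002, -0.001, -0.002]), 'joint_torque': array([-0.0000e+00, -4.3592e+01,  3.5292e+01,  1.8000e-02, -0.0000e+00,
       -0.0000e+00]), 'position': array([0.147, 0.503, 0.231]), 'tcp_rot': array([-0.998,  1.332,  0.996]), 'wrist_force': array([ 0.442, -1.257,  0.588]), 'torque': array([-0.026, -0.011, -0.025]), 'width': np.float64(0.086)}
scene {'K': array([[388.07993449,   0.        , 270.60445243],
       [  0.        , 388.07993449, 215.0491613 ],
       [  0.        ,   0.        ,   1.        ]]), 'R': array([[ 0.47675801, -0.87895368,  0.01192569],
       [-0.61875388, -0.34519632, -0.70567921],
       [ 0.62437604,  0.32905915, -0.70843111]]), 't': array([-0.28695559,  0.39165911,  1.19050286])}
top {'K': array([[479.06691484,   0.        , 275.27305009],
       [  0.        , 479.06691484, 211.51843291],
       [  0.        ,   0.        ,   1.        ]]), 'R': array([[-1.24208448e-03, -9.99945034e-01,  1.04109080e-02],
       [-9.98182960e-01,  6.12574517e-04, -6.02528344e-02],
       [ 6.02431450e-02, -1.04668300e-02, -9.98128854e-01]]), 't': array([-0.02808995,  0.56525571,  1.60158706])}
wrist {'K': array([[325.1922621 ,   0.        , 274.6708413 ],
       [  0.        , 325.1922621 , 203.00745417],
       [  0.        ,   0.        ,   1.        ]]), 'R': array([[ 0.28154478,  0.95954708, -0.00138911],
       [ 0.90823083, -0.26602022,  0.3230325 ],
       [ 0.30959536, -0.09220975, -0.94638685]]), 't': array([-0.52405704, -0.04199201,  0.38132705])}
```

View pics/top0.png

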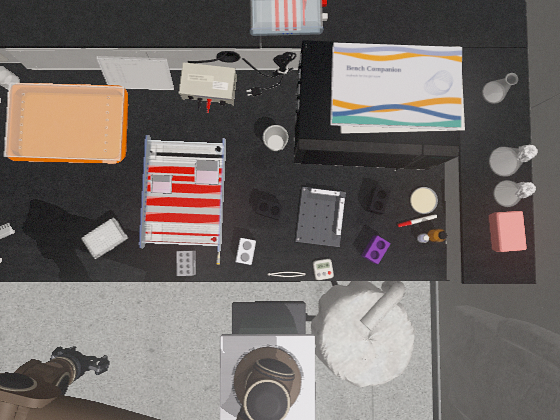

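View pics/scene0.png

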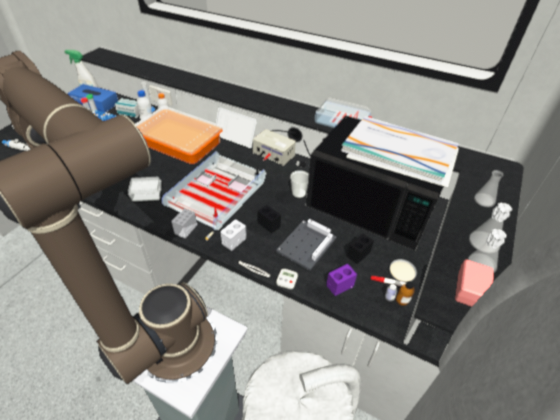

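View pics/wrist0.png

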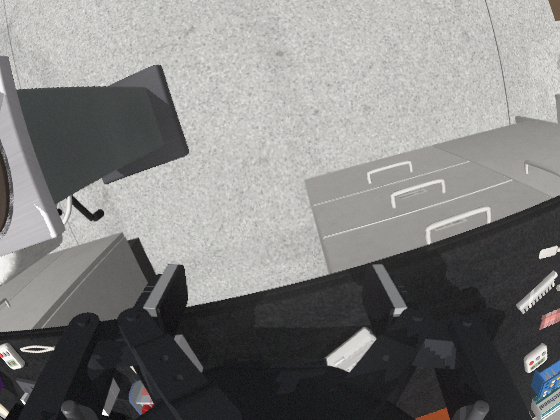

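```bash
python3 - <<'E'
import cv2
a=cv2.imread("pics/top0.png"); s=cv2.imread("pics/scene0.png")
cv2.imwrite("pics/c1.png",cv2.resize(a[170:290,160:400],None,fx=3.3,fy=3.3,interpolation=cv2.INTER_CUBIC))
cv2.imwrite("pics/c2.png",cv2.resize(s[190:300,160:360],None,fx=4,fy=4,interpolation=cv2.INTER_CUBIC))
E
```

```text
(no output)
```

View pics/c1.png

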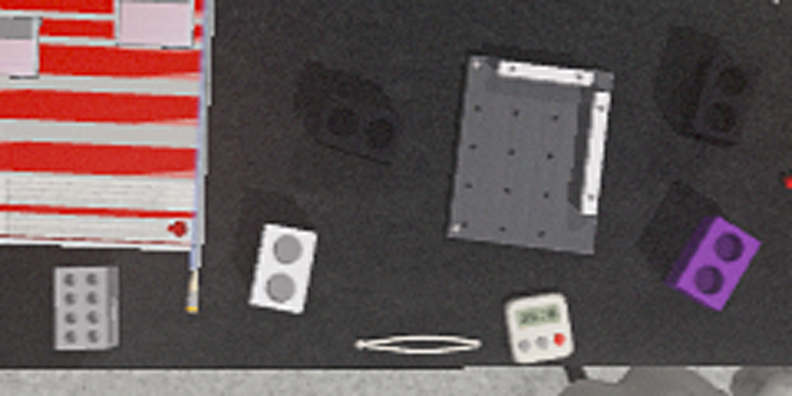

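View pics/c2.png

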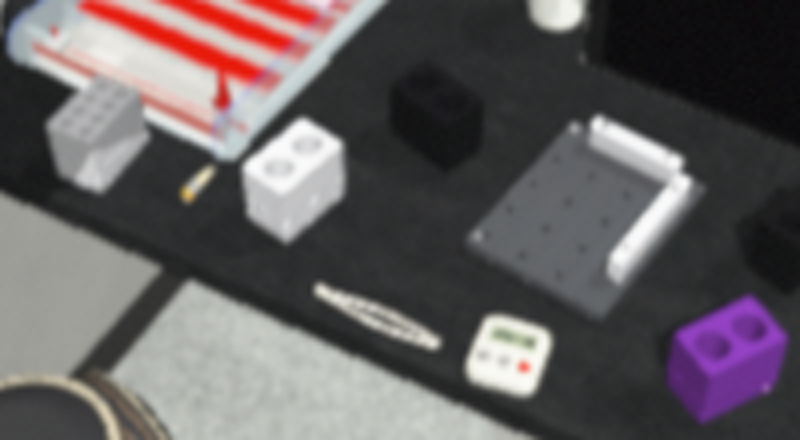

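The top view shows the look-alikes: the silver two-well block at (245,251), the silver eight-well block at (185,263), black two-well blocks at (268,205) and (378,198), and a purple one at (376,246). I choose the silver one at (245,251), and the close crop confirms two large wells. The stop is at about (322,215). Its long fence is on the right and its short fence is at the far end.

```bash
cat > h.py <<'E'
import numpy as np, cv2
def load(n,k=0):
    im=cv2.imread(f"pics/{n}{k}.png"); d=np.load(f"pics/{n}{k}d.npy"); c=np.load(f"pics/{n}{k}c.npz"); return im,d,c
def cloud(d,c):
    v,u=np.mgrid[:d.shape[0],:d.shape[1]]; K=c["K"]
    P=np.stack([(u-K[0,2])/K[0,0]*d,(v-K[1,2])/K[1,1]*d,d],-1)
    return (P-c["t"])@c["R"]
def ray(uv,c,z):
    K=c["K"];r=np.array([(uv[0]-K[0,2])/K[0,0],(uv[1]-K[1,2])/K[1,1],1.])@c["R"]
    o=-c["t"]@c["R"]; return o+r*(z-o[2])/r[2]
E
python3 - <<'E'
from h import *
for n in("top","scene"):
    im,d,c=load(n); P=cloud(d,c)
    g=im.min(2).astype(int); sat=im.max(2).astype(int)-g
    m=((g>135)&(sat<40)&(d>0)&(P[...,0]<.6)&(P[...,0]>.25)&(P[...,2]>-.02)&(abs(P[...,1])<.35)).astype(np.uint8)
    k,l,st,ce=cv2.connectedComponentsWithStats(m)
    for i in range(1,k):
        if st[i,4]>40:
            Q=P[l==i]; print(n,ce[i].round(1),st[i,4],"med",np.median(Q,0).round(3),"min",np.percentile(Q,3,0).round(3),"max",np.percentile(Q,97,0).round(3))
    # table & plate heights
    for nm,b in(("table",(.36,.42,.0,.06)),("plate",(.36,.44,-.12,-.05))):
        q=P[(P[...,0]>b[0])&(P[...,0]<b[1])&(P[...,1]>b[2])&(P[...,1]<b[3])]; print(nm,np.median(q,0))
E
```

```text
top [193.2 227. ] 1508 med [0.51  0.247 0.021] min [0.456 0.153 0.002] max [0.58  0.344 0.061]
top [339.7 217.6] 167 med [ 0.542 -0.244  0.041] min [ 0.492 -0.254  0.023] max [ 0.596 -0.233  0.048]
top [245.6 250.8] 392 med [0.434 0.07  0.066] min [ 0.395  0.042 -0.001] max [0.472 0.097 0.075]
top [185.3 263.3] 362 med [0.394 0.265 0.068] min [0.356 0.241 0.018] max [0.434 0.291 0.076]
top [322.8 269.2] 309 med [ 0.371 -0.189  0.015] min [ 0.341 -0.219  0.007] max [ 0.402 -0.16   0.022]
top [286.5 273.9] 82 med [ 0.355 -0.067  0.004] min [ 0.347 -0.124 -0.003] max [ 0.361 -0.007  0.011]
table [ 0.39120593  0.03008737 -0.00043213]
plate [ 0.39953188 -0.08541547 -0.00078594]
scene [200.  215.1] 1258 med [0.458 0.245 0.027] min [0.354 0.152 0.003] max [0.577 0.339 0.07 ]
scene [233.1 234.1] 536 med [0.428 0.063 0.051] min [ 0.391  0.039 -0.002] max [0.519 0.132 0.071]
scene [320.7 247.7] 183 med [ 0.538 -0.244  0.037] min [ 0.486 -0.256  0.01 ] max [ 0.596 -0.223  0.044]
scene [254.4 269. ] 136 med [ 0.356 -0.067  0.001] min [ 0.345 -0.121 -0.003] max [ 0.368 -0.007  0.006]
scene [286.6 278.3] 308 med [ 0.369 -0.189  0.014] min [ 0.338 -0.22  -0.001] max [ 0.414 -0.158  0.019]
table [ 0.39368313  0.03719351 -0.00218882]
plate [ 0.40135877 -0.07905611 -0.00237515]
```

```bash
python3 - <<'E'
from h import *
from scipy.spatial.transform import Rotation as Ro
im,d,c=load("top"); P=cloud(d,c)
def rect(m,z):
    v,u=np.nonzero(m); pts=np.array([ray(p,c,z)[:2] for p in zip(u,v)],np.float32)
    return cv2.minAreaRect(pts)
g=im.min(2).astype(int)
H=P[...,2]
def box(x0,x1,y0,y1): return (P[...,0]>x0)&(P[...,0]<x1)&(P[...,1]>y0)&(P[...,1]<y1)
# block top, fill the wells
m=(box(.37,.5,.02,.12)&(H>.058)); print("block",rect(m,.070), "z",np.median(H[m]))
m=(box(.37,.5,.02,.12)&(g>165)); print("block bright",rect(m,.070))
m=(box(.47,.62,-.27,-.22)&(g>150)); print("side",rect(m,.042),np.median(H[m]))
m=(box(.56,.68,-.27,-.08)&(g>150)&(P[...,2]<.06)&(P[...,1]>-.232)); print("end",rect(m,.042),np.median(H[m]))
m=(box(.36,.7,-.3,-.05)&(g>45)&(H>.006)&(H<.025)); print("plate",rect(m,.014))
# pixels of plate corners (from crop) to z=.014
for q in((470,55),(612,73),(594,254),(448,236)): print(q,ray((160+q[0]/3.3,170+q[1]/3.3),c,.014).round(4))
from plant import manip
s=manip.observe(); print(Ro.from_rotvec(s["tcp_rot"]).as_matrix().round(3),s["position"])
E
```

```text
block ((0.43409788608551025, 0.06815482676029205), (0.05028627812862396, 0.0794997289776802), 78.85174560546875) z 0.06904713314741005
block bright ((0.4339587092399597, 0.0686388835310936), (0.05061431974172592, 0.07970510423183441), 79.86205291748047)
side ((0.5542296767234802, -0.24368688464164734), (0.13076812028884888, 0.03287861868739128), 2.434272527694702) 0.04106694223788029
end ((0.6318158507347107, -0.1781311333179474), (0.10848477482795715, 0.014155223965644836), 82.83641052246094) 0.04035771853664487
plate ((0.5292354822158813, -0.1749269962310791), (0.24715057015419006, 0.33537670969963074), 89.88985443115234)
(470, 55) [ 0.65  -0.121  0.014]
(612, 73) [ 0.6313 -0.2673  0.014 ]
(594, 254) [ 0.4454 -0.247   0.014 ]
(448, 236) [ 0.464  -0.0976  0.014 ]
[[-0.    -0.96   0.281]
 [-0.001  0.281  0.96 ]
 [-1.    -0.    -0.001]] [0.147437   0.50354662 0.23068258]
```

The block is at about (0.434, 0.068) with its long axis at -11°, and its top is at about 0.069. The stop's yaw is about -7.2° and the seat is at about (0.579, -0.217). I'll move over the block, then check with the wrist camera.

{"fn": "servo_tool", "kwargs": {"steps": [0,-0.034,-0.029,-1,0,0,1,0,-0.068,-0.058,-2,0,0,1,0,-0.105,-0.089,-3,0,0,1,0,-0.142,-0.12,-4,0,0,1,0,-0.18,-0.152,-5,0,0,1,0,-0.216,-0.183,-6,0,0,1,0,-0.253,-0.214,-6,0,0,1,0,-0.29,-0.246,-6,0,0,1,0,-0.324,-0.275,-6,0,0,1,0,-0.35,-0.297,-6,0,0,1], "grip_force": 40}}

```text
t: 1.15
position: [0.4006, 0.1178, 0.231]
tcp_rot: [-1.075, 1.291, 1.074]
wrist_force: [-0.3, 1.3, 1.1]
width: 0.0857
```

```bash
cat >> h.py <<'E'
from scipy.spatial.transform import Rotation as Ro
def delta(s,target,yawjaw):
    """tool-frame shift and turn (deg) to TCP target, pointing straight down, jaw dir at yawjaw deg"""
    R=Ro.from_rotvec(s["tcp_rot"]).as_matrix(); a=np.radians(yawjaw)
    x=np.array([0,0,-1.]); z=np.array([np.cos(a),np.sin(a),0]); y=np.cross(z,x)
    T=np.stack([x,y,z],1)
    return (R.T@(np.array(target)-s["position"])).round(4), np.degrees(Ro.from_matrix(R.T@T).as_rotvec()).round(2)
E
python3 - <<'E'
from h import *
from plant import manip
s=manip.observe(); print(s["position"],s["wrist_force"],s["width"],s["t"])
print(delta(s,(.42,.066,.17),79))
E
```

```text
[0.40064486 0.11784509 0.23100313] [-0.25524106  1.26617813  1.12164991] 0.08565502460201929 1.15
(array([ 0.0611, -0.0284, -0.0474]), array([ 0.58, -0.08,  0.01]))
```

{"fn": "servo_tool", "kwargs": {"steps": [0.01,-0.012,-0.02,0.3,0,0,1,0.02,-0.022,-0.037,0.6,0,0,1,0.03,-0.028,-0.047,0.6,0,0,1,0.03,-0.028,-0.047,0.6,0,0,1,0.03,-0.028,-0.047,0.6,0,0,1]}}

```text
t: 1.65
position: [0.4193, 0.0669, 0.201]
tcp_rot: [-1.067, 1.296, 1.066]
wrist_force: [-0.5, -0.1, 0.3]
width: 0.0852
```

```bash
cat > snap.py <<'E'
import sys
from plant import manip, viewer
from h import *
n,k=sys.argv[1],sys.argv[2]
c=viewer.calibration(n); im,d=viewer.camera(n); cv2.imwrite(f"pics/{n}{k}.png",im[:,:,::-1]); np.save(f"pics/{n}{k}d.npy",d)
np.savez(f"pics/{n}{k}c.npz",**{q:c[q] for q in("K","R","t")}); s=manip.observe();print(s["position"],s["t"])
E
python3 snap.py wrist 1
```

```text
[0.41949006 0.06717894 0.20132042] 1.7
```

View pics/wrist1.png

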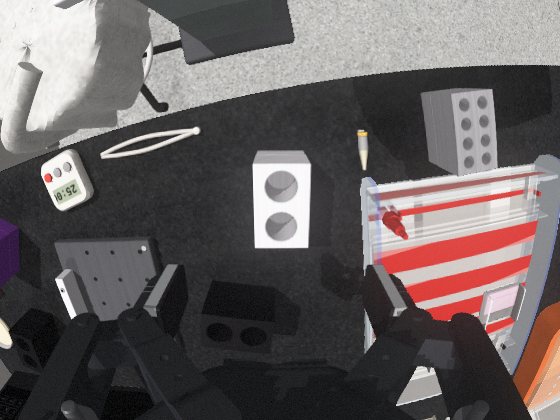

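The wrist view shows the silver block with its top face at (254–311, 163–248), two large wells at (281,186) and (281,227), and the jaws straddling its line.

```bash
cat >> h.py <<'E'
def fray(uv,c):
    K=c["K"]; a=(uv[0]-K[0,2])/K[0,0]; b=(uv[1]-K[1,2])/K[1,1]; th=np.hypot(a,b); s=np.sin(th)/th
    return -c["t"]@c["R"], np.array([a*s,b*s,np.cos(th)])@c["R"]
def fplane(uv,c,z):
    o,r=fray(uv,c); return o+r*(z-o[2])/r[2]
def pray(uv,c):
    K=c["K"]; r=np.array([(uv[0]-K[0,2])/K[0,0],(uv[1]-K[1,2])/K[1,1],1.])@c["R"]; return -c["t"]@c["R"], r/np.linalg.norm(r)
def tri(r1,r2):
    (o1,a),(o2,b)=r1,r2; M=np.stack([a,-b],1); t=np.linalg.lstsq(M,o2-o1,rcond=None)[0]
    p,q=o1+a*t[0],o2+b*t[1]; return (p+q)/2,np.linalg.norm(p-q)
E
python3 - <<'E'
from h import *
im,d,c=load("wrist",1)
g=im.min(2); m=np.zeros_like(g); m[140:270,240:330]=(g[140:270,240:330]>225)
cs,h=cv2.findContours(m,cv2.RETR_CCOMP,cv2.CHAIN_APPROX_NONE)
i=max(range(len(cs)),key=lambda i:cv2.contourArea(cs[i])); out=cs[i][:,0]; print(cv2.boundingRect(cs[i]),cv2.approxPolyDP(cs[i],5,True)[:,0].tolist())
W=[np.array([fplane(p,c,.070)[:2] for p in cs[i][:,0]],np.float32)]
print(cv2.minAreaRect(W[0]))
wc=[]
for j in range(len(cs)):
    if h[0][j][3]==i and cv2.contourArea(cs[j])>100: e=cv2.fitEllipse(cs[j]); wc.append(e[0]); print("well",e, fplane(e[0],c,.07))
# top cam wells
im,d,ct=load("top"); big=cv2.resize(im[235:268,230:262],None,fx=8,fy=8,interpolation=cv2.INTER_CUBIC)
gb=big.min(2); mb=(gb>185).astype(np.uint8); cs,h=cv2.findContours(mb,cv2.RETR_CCOMP,cv2.CHAIN_APPROX_NONE)
for j in range(len(cs)):
    if h[0][j][3]>=0 and cv2.contourArea(cs[j])>800:
        e=cv2.fitEllipse(cs[j])[0]; uv=(230+(e[0]+.5)/8-.5,235+(e[1]+.5)/8-.5)
        for w in wc:
            p,g_=tri(pray(uv,ct),fray(w,c)); print(np.round(uv,1),np.round(w,1),p.round(4),"gap",g_.round(4))
# corner pixels
E
```

```text
(253, 164, 57, 84) [[253, 164], [255, 247], [307, 246], [309, 164]]
((0.4344426393508911, 0.06919132173061371), (0.049452438950538635, 0.07925541698932648), 79.06572723388672)
well ((280.5330810546875, 226.1743927001953), (30.71794891357422, 33.67671585083008), 79.13673400878906) [0.45228032 0.06536909 0.07      ]
well ((280.637451171875, 186.18106079101562), (33.51898193359375, 35.19495391845703), 74.45252227783203) [0.41502673 0.07251138 0.07      ]
[244.4 256.8] [280.5 226.2] [0.4178 0.0692 0.1516] gap 0.0026
[244.4 256.8] [280.6 186.2] [0.4148 0.0724 0.0707] gap 0.0002
[246.6 245.1] [280.5 226.2] [0.4525 0.0654 0.0696] gap 0.0001
[246.6 245.1] [280.6 186.2] [ 0.4507  0.0698 -0.0547] gap 0.0039
```

```bash
python3 - <<'E'
from h import *
from plant import manip
s=manip.observe()
print(delta(s,(.57,-.19,.215),82.8))
E
```

```text
(array([-0.0134, -0.1967, -0.2238]), array([-3.77, -0.06, -0.  ]))
```

{"fn": "servo_tool", "kwargs": {"steps": [-0.013,-0.024,-0.027,-1,0,0,1,-0.013,-0.053,-0.06,-2,0,0,1,-0.013,-0.083,-0.094,-3.8,0,0,1,-0.013,-0.113,-0.128,-3.8,0,0,1,-0.013,-0.143,-0.162,-3.8,0,0,1,-0.013,-0.17,-0.193,-3.8,0,0,1,-0.013,-0.189,-0.215,-3.8,0,0,1,-0.013,-0.197,-0.224,-3.8,0,0,1,-0.013,-0.197,-0.224,-3.8,0,0,1,-0.013,-0.197,-0.224,-3.8,0,0,1]}}

```text
t: 2.7
position: [0.57, -0.1889, 0.2148]
tcp_rot: [-1.117, 1.266, 1.117]
wrist_force: [0.6, -0.2, -0.3]
width: 0.0852
```

```bash
python3 snap.py wrist 2
```

```text
[ 0.56993455 -0.18866956  0.2149731 ] 2.75
```

View pics/wrist2.png

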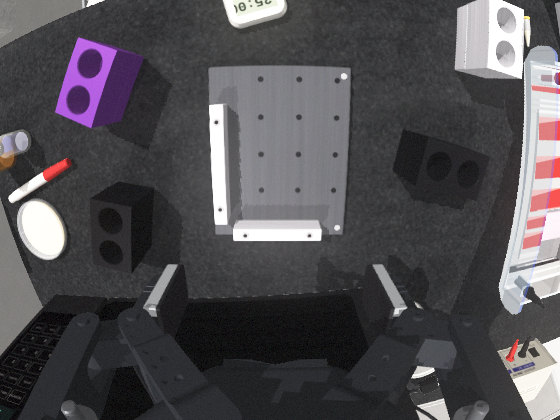

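This view shows the whole stop: the plate at (208–352, 67–235), the side fence at columns 209–228 and the end fence at rows 221–241. I'll zoom in for the inner edges.

```bash
python3 - <<'E'
import cv2
a=cv2.imread("pics/wrist2.png")
cv2.imwrite("pics/c3.png",cv2.resize(a[90:250,200:360],None,fx=3.7,fy=3.7,interpolation=cv2.INTER_CUBIC))
E
```

```text
(no output)
```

View pics/c3.png

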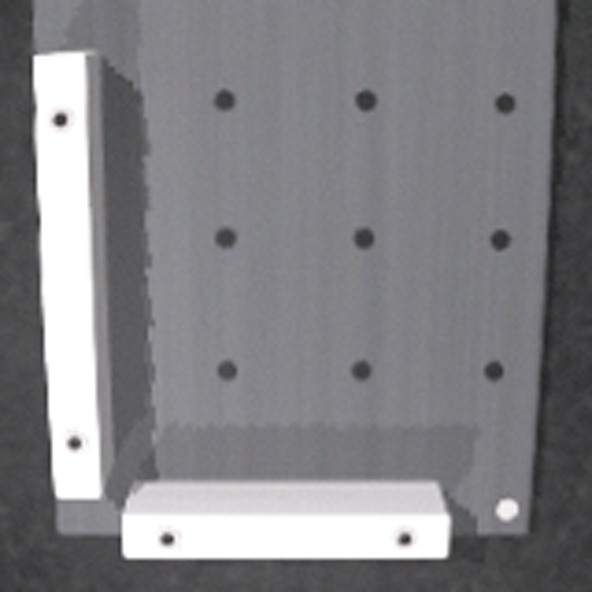

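```bash
python3 - <<'E'
from h import *
im,d,c=load("wrist",2); ct=np.load("pics/top0c.npz")
u=lambda q:(200+(q[0]+.5)/3.7-.5,90+(q[1]+.5)/3.7-.5)
g=im.min(2)
m=np.zeros_like(g); m[100:228,205:230]=g[100:228,205:230]>200
cs=max(cv2.findContours(m,0,cv2.CHAIN_APPROX_NONE)[0],key=cv2.contourArea)
print("side top rect",cv2.minAreaRect(np.array([fplane(p,c,.042)[:2] for p in cs[:,0]],np.float32)))
m=np.zeros_like(g); m[216:245,230:325]=g[216:245,230:325]>250
cs=max(cv2.findContours(m,0,cv2.CHAIN_APPROX_NONE)[0],key=cv2.contourArea)
print("end top rect",cv2.boundingRect(cs),cv2.minAreaRect(np.array([fplane(p,c,.042)[:2] for p in cs[:,0]],np.float32)))
for n,q in dict(si1=(86,52),si2=(101,497),ei1=(122,513),ei2=(448,513),so1=(34,55)).items(): print(n,fplane(u(q),c,.042).round(4))
for n,q in dict(h11=(225,100),h31=(228,371),h13=(505,103),h33=(494,371)).items(): print(n,fplane(u(q),c,.014).round(4))
t=lambda q:(160+(q[0]+.5)/3.3-.5,170+(q[1]+.5)/3.3-.5)
for n,a,b in(("side far-outer/near",(596,215),(34,55)),("end hole L",(512,69),(405,539)),("end hole R",(578,77),(168,539)),("side hole",(591,198),(60,120)),("side hole far",(602,107),(75,442)),("plate dot",(476,64),(507,509))):
    print(n,tri(pray(t(a),ct),fray(u(b),c)))
# holes on fences at .042
for q in((168,539),(405,539),(60,120),(75,442)): print(fplane(u(q),c,.042).round(4))
E
```

```text
side top rect ((0.5487746596336365, -0.24426956474781036), (0.013995339162647724, 0.12476065009832382), 82.6073226928711)
end top rect (233, 230, 88, 11) ((0.6304209232330322, -0.19482626020908356), (0.09344252198934555, 0.011818408966064453), 82.9427490234375)
si1 [ 0.4878 -0.2293  0.042 ]
si2 [ 0.6113 -0.2454  0.042 ]
ei1 [ 0.617  -0.2402  0.042 ]
ei2 [ 0.6286 -0.1473  0.042 ]
so1 [ 0.4863 -0.2431  0.042 ]
h11 [ 0.5072 -0.1964  0.014 ]
h31 [ 0.5868 -0.2063  0.014 ]
h13 [ 0.5169 -0.1171  0.014 ]
h33 [ 0.5966 -0.127   0.014 ]
side far-outer/near (array([ 0.48628837, -0.24671714,  0.0244267 ]), np.float64(4.142591254470619e-05))
end hole L (array([ 0.6334917 , -0.1603275 ,  0.04535952]), np.float64(0.00045086180169148484))
end hole R (array([ 0.62528348, -0.22731545,  0.04505645]), np.float64(0.0009943865019200785))
side hole (array([ 0.50361369, -0.2378461 ,  0.04929821]), np.float64(0.0013539233579212783))
side hole far (array([ 0.5957492 , -0.25163286,  0.03624109]), np.float64(0.0010116492172247405))
plate dot (array([ 0.64172212, -0.12590195,  0.01521697]), np.float64(4.50490600321794e-06))
[ 0.6266 -0.2283  0.042 ]
[ 0.6352 -0.1603  0.042 ]
[ 0.5046 -0.2389  0.042 ]
[ 0.5939 -0.2498  0.042 ]
```

The seat centre is about (0.5796, -0.216) with yaw -7.2°, and the two views agree within 1.5 mm. I'll go back to the block.

```bash
python3 - <<'E'
from h import *
from plant import manip
s=manip.observe()
print(delta(s,(.4343,.069,.12),79.1))
E
```

```text
(array([0.0948, 0.1664, 0.239 ]), array([ 3.81, -0.04,  0.  ]))
```

{"fn": "servo_tool", "kwargs": {"steps": [0,0.019,0.027,1,0,0,1,0,0.042,0.06,2,0,0,1,0.01,0.067,0.096,3.8,0,0,1,0.02,0.092,0.132,3.8,0,0,1,0.03,0.117,0.168,3.8,0,0,1,0.045,0.14,0.201,3.8,0,0,1,0.065,0.157,0.226,3.8,0,0,1,0.085,0.166,0.239,3.8,0,0,1,0.095,0.166,0.239,3.8,0,0,1,0.095,0.166,0.239,3.8,0,0,1]}}

```text
t: 3.75
position: [0.4332, 0.0695, 0.1191]
tcp_rot: [-1.07, 1.294, 1.07]
wrist_force: [-0.2, -0.6, -0.3]
width: 0.0854
```

```bash
python3 - <<'E'
from h import *
from plant import manip
s=manip.observe()
print(s["position"],s["wrist_force"],delta(s,(.4343,.069,.036),79.1))
E
```

```text
[0.4332067  0.06946066 0.11912502] [-0.24998396 -0.559127   -0.26784026] (array([ 0.0831, -0.0013, -0.0001]), array([ 0.14, -0.07, -0.07]))
```

{"fn": "servo_tool", "kwargs": {"steps": [0.02,-0.001,0,0,0,0,1,0.045,-0.001,0,0,0,0,1,0.068,-0.001,0,0,0,0,1,0.08,-0.001,0,0,0,0,1,0.083,-0.001,0,0,0,0,1,0.083,-0.001,0,0,0,0,1,0.083,-0.001,0,0,0,0,0.4,0.083,-0.001,0,0,0,0,0.3,0.083,-0.001,0,0,0,0,0.2,0.083,-0.001,0,0,0,0,0.1], "grip_force": 50}}

```text
t: 4.75
position: [0.4347, 0.0695, 0.037]
tcp_rot: [-1.07, 1.292, 1.069]
wrist_force: [-0.5, 1.3, 4.6]
width: 0.0499
```

```bash
python3 snap.py wrist 3
```

```text
[0.43475178 0.06946194 0.03700608] 4.8
```

View pics/wrist3.png

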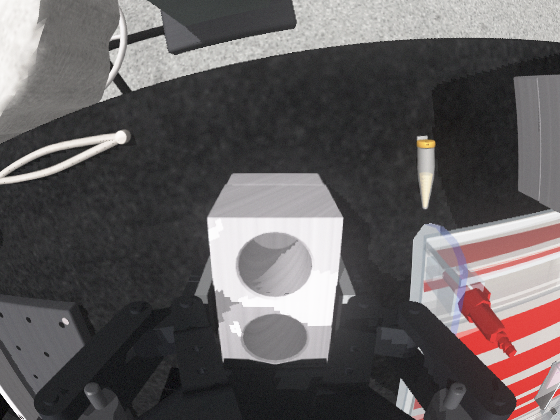

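The jaws stopped at 49.9 mm on the block, which sits centred between the pads. I'll close fully and lift.

{"fn": "servo_tool", "kwargs": {"steps": [0,0,0,0,0,0,-0.5,0,0,0,0,0,0,-1,0,0,0,0,0,0,-1,-0.01,0,0,0,0,0,-1,-0.025,0,0,0,0,0,-1,-0.045,0,0,0,0,0,-1,-0.06,0,0,0,0,0,-1,-0.068,0,0,0,0,0,-1,-0.07,0,0,0,0,0,-1,-0.07,0,0,0,0,0,-1], "grip_force": 60}}

```text
t: 5.8
position: [0.4345, 0.0694, 0.1067]
tcp_rot: [-1.07, 1.293, 1.07]
wrist_force: [0.8, -0.2, -4.6]
width: 0.049
```

```bash
python3 - <<'E'
from h import *
from plant import manip
s=manip.observe()
print(s["position"],s["wrist_force"],s["width"])
yaw=np.radians(-7.2); e=np.array([np.cos(yaw),np.sin(yaw),0]); n=np.array([-np.sin(yaw),np.cos(yaw),0])
seat=np.array([.5796,-.216,0])
off=np.array([.4344,.0692])-np.array([.4347,.0695]); print("off",off)
print(delta(s,seat-.012*e+.010*n+[0,0,.107],82.8))
E
python3 snap.py wrist 4
```

```text
[0.43446527 0.06944183 0.10668047] [ 0.76623621 -0.18624878 -4.55479342] 0.04899044691488358
off [-0.0003 -0.0003]
(array([-2.000e-04, -1.832e-01, -2.441e-01]), array([-3.55, -0.04, -0.01]))
[0.4342714  0.06940347 0.10632508] 5.85
```

View pics/wrist4.png

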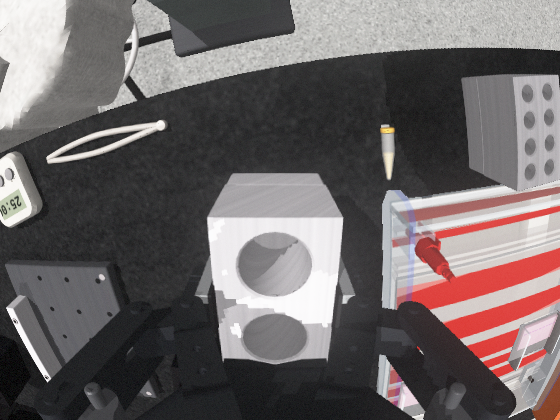

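The block is lifted, with 4.6 N on the wrist and the same attitude in the jaws as before. I'll raise it another 45 mm to clear the black block, then carry it to a point 12 mm and 10 mm short of the fences.

{"fn": "servo_tool", "kwargs": {"steps": [-0.02,0,0,0,0,0,-1,-0.04,-0.01,-0.013,0,0,0,-1,-0.045,-0.032,-0.043,-1,0,0,-1,-0.045,-0.06,-0.08,-2,0,0,-1,-0.045,-0.088,-0.117,-3,0,0,-1,-0.045,-0.116,-0.155,-3.5,0,0,-1,-0.045,-0.144,-0.192,-3.5,0,0,-1,-0.045,-0.166,-0.222,-3.5,0,0,-1,-0.045,-0.179,-0.239,-3.5,0,0,-1,-0.045,-0.183,-0.244,-3.5,0,0,-1]}}

```text
t: 6.85
position: [0.5687, -0.2065, 0.1494]
tcp_rot: [-1.112, 1.27, 1.116]
wrist_force: [-0.2, 0.0, -4.9]
width: 0.0491
```

{"fn": "servo_tool", "kwargs": {"steps": [0,0,0,0,0,0,-1,0,0,0,0,0,0,-1]}}

```text
t: 7.05
position: [0.568, -0.2058, 0.1483]
tcp_rot: [-1.111, 1.271, 1.118]
wrist_force: [0.3, -0.4, -4.3]
width: 0.0494
```

```bash
cat > st.py <<'E'
from h import *
from plant import manip
s=manip.observe()
yaw=np.radians(-7.2); e=np.array([np.cos(yaw),np.sin(yaw),0]); n=np.array([-np.sin(yaw),np.cos(yaw),0])
seat=np.array([.5796,-.216,.014]); r=s["position"]-seat
f=s["wrist_force"]; print("t",round(s["t"],2),"gap e,n mm",(r@e*1e3).round(2),(r@n*1e3).round(2),"z",s["position"][2].round(4),"F e,n,z",(f@e).round(2),(f@n).round(2),f[2].round(2),"width",s["width"].round(4),"torque",s["torque"].round(2))
R=Ro.from_rotvec(s["tcp_rot"]).as_matrix(); print("jaw yaw",np.degrees(np.arctan2(R[1,2],R[0,2])).round(2),"tool x",R[:,0].round(4))
print("tool-axes of e",(R.T@e).round(3),"n",(R.T@n).round(3))
E
python3 st.py; python3 snap.py scene 5; python3 snap.py top 5; python3 snap.py wrist 5
python3 - <<'E'
import cv2,numpy as np
s=cv2.imread("pics/scene5.png")[190:310,230:390]; a=cv2.imread("pics/top5.png")[170:290,260:400]
f=lambda q:cv2.resize(q,(400,300),interpolation=cv2.INTER_CUBIC)
cv2.imwrite("pics/c5.png",np.hstack([f(s),f(a)]))
E
```

```text
[ 0.568033   -0.20545771  0.14875038] 7.1
[ 0.56818948 -0.20534116  0.14914577] 7.15
[ 0.56836065 -0.20537549  0.14943811] 7.2Traceback (most recent call last):
  File "st.py", line 6, in <module>
    f=s["wrist_force"]; print("t",round(s["t"],2),"gap e,n mm",(r@e*1e3).round(2),(r@n*1e3).round(2),"z",s["position"][2].round(4),"F e,n,z",(f@e).round(2),(f@n).round(2),f[2].round(2),"width",s["width"].round(4),"torque",s["torque"].round(2))
                                                                                                                                                                                                 ^^^^^^^^^^^^^^^^
AttributeError: 'float' object has no attribute 'round'
```

View pics/c5.png

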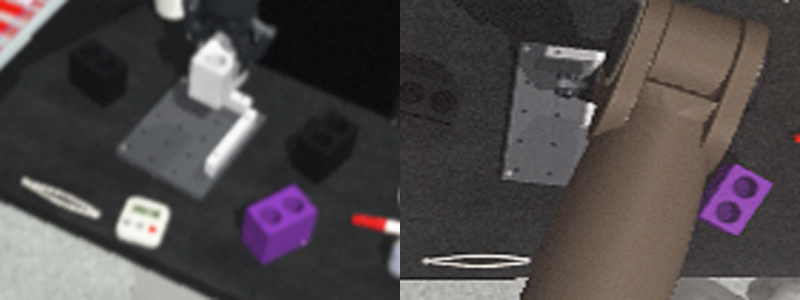

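View pics/wrist5.png

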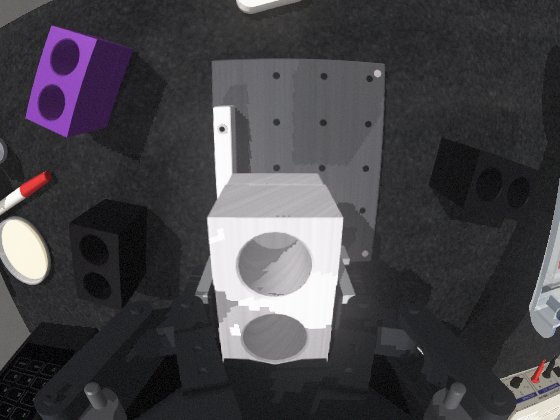

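The wrist view shows the block hanging square over the plate, short of both fences; the side fence's near end is at (224,108). I'll descend.

```bash
sed -i 's/s\["width"\].round(4)/round(float(s["width"]),4)/; s/round(s\["t"\],2)/round(float(s["t"]),2)/' st.py; python3 st.py
```

```text
t 7.2 gap e,n mm -12.48 9.13 z 0.1494 F e,n,z 0.71 -0.1 -5.09 width 0.0493 torque [ 0.01 -0.06 -0.01]
jaw yaw 82.68 tool x [-3.5e-03  1.0e-04 -1.0e+00]
tool-axes of e [-0.004 -1.     0.002] n [-0.     0.002  1.   ]
```

{"fn": "servo_tool", "kwargs": {"steps": [0.01,0,0,0,0,0,-1,0.025,0,0,0,0,0,-1,0.042,0,0,0,0,0,-1,0.058,0,0,0,0,0,-1,0.072,0,0,0,0,0,-1,0.083,0,0,0,0,0,-1,0.088,0,0,0,0,0,-1,0.09,0,0,0,0,0,-1,0.09,0,0,0,0,0,-1]}}

```text
t: 8.1
position: [0.5682, -0.2054, 0.0596]
tcp_rot: [-1.113, 1.269, 1.117]
wrist_force: [-0.1, -0.4, -4.6]
width: 0.0492
```

```bash
python3 st.py; python3 snap.py wrist 6;python3 snap.py scene 6;  python3 - <<'E'
import cv2,numpy as np
s=cv2.imread("pics/scene6.png")[190:290,250:370]; a=cv2.imread("pics/wrist6.png")
cv2.imwrite("pics/c6.png",np.hstack([cv2.resize(s,(360,300),interpolation=cv2.INTER_CUBIC),cv2.resize(a,(400,300))]))
E
```

```text
t 8.1 gap e,n mm -12.62 9.05 z 0.0596 F e,n,z -0.07 -0.44 -4.56 width 0.0492 torque [-0.03 -0.05 -0.02]
jaw yaw 82.68 tool x [-3.2e-03 -1.0e-04 -1.0e+00]
tool-axes of e [-0.003 -1.     0.002] n [-0.     0.002  1.   ]
[ 0.56840759 -0.20550944  0.05996501] 8.15
[ 0.56853267 -0.20558398  0.06019635] 8.2
```

View pics/c6.png

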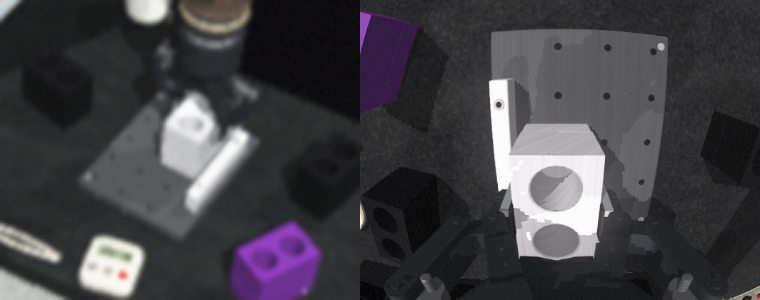

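{"fn": "servo_tool", "kwargs": {"steps": [0.001,0,0,0,0,0,-1,0.002,0,0,0,0,0,-1,0.003,0,0,0,0,0,-1,0.004,0,0,0,0,0,-1,0.005,0,0,0,0,0,-1,0.006,0,0,0,0,0,-1,0.007,0,0,0,0,0,-1,0.0075,0,0,0,0,0,-1,0.008,0,0,0,0,0,-1,0.008,0,0,0,0,0,-1]}}

```text
t: 9.2
position: [0.5685, -0.2056, 0.0521]
tcp_rot: [-1.114, 1.269, 1.116]
wrist_force: [0.0, 0.1, -4.6]
width: 0.0491
```

```bash
python3 st.py
```

```text
t 9.2 gap e,n mm -12.35 8.94 z 0.0521 F e,n,z 0.04 0.1 -4.61 width 0.0491 torque [-0.02 -0.02  0.  ]
jaw yaw 82.68 tool x [-2.5e-03 -3.0e-04 -1.0e+00]
tool-axes of e [-0.002 -1.     0.002] n [-0.001  0.002  1.   ]
```

{"fn": "servo_tool", "kwargs": {"steps": [0.0005,0,0,0,0,0,-1,0.001,0,0,0,0,0,-1,0.0015,0,0,0,0,0,-1,0.0015,0,0,0,0,0,-1]}}

```text
t: 9.6
position: [0.5686, -0.2056, 0.0512]
tcp_rot: [-1.114, 1.269, 1.116]
wrist_force: [-2.3, 0.3, 0.6]
width: 0.0491
```

```bash
python3 st.py
```

```text
t 9.6 gap e,n mm -12.23 8.92 z 0.0512 F e,n,z -2.3 0.02 0.58 width 0.0491 torque [ 0.08  0.33 -0.  ]
jaw yaw 82.68 tool x [-1.9e-03 -5.0e-04 -1.0e+00]
tool-axes of e [-0.002 -1.     0.002] n [-0.001  0.002  1.   ]
```

Contact with the plate is at TCP z 0.0512, so the block stands on it. Next I'll slide slowly toward the side fence (tool -z).

{"fn": "servo_tool", "kwargs": {"steps": [0,0,-0.001,0,0,0,-1,0,0,-0.002,0,0,0,-1,0,0,-0.003,0,0,0,-1,0,0,-0.004,0,0,0,-1,0,0,-0.005,0,0,0,-1,0,0,-0.0055,0,0,0,-1,0,0,-0.006,0,0,0,-1,0,0,-0.0065,0,0,0,-1,0,0,-0.007,0,0,0,-1,0,0,-0.007,0,0,0,-1]}}

```text
t: 10.6
position: [0.5677, -0.2126, 0.0512]
tcp_rot: [-1.114, 1.269, 1.115]
wrist_force: [0.2, 0.8, -2.7]
width: 0.0489
```

```bash
python3 st.py
```

```text
t 10.6 gap e,n mm -12.26 1.83 z 0.0512 F e,n,z 0.05 0.84 -2.67 width 0.0489 torque [ 0.12 -0.08  0.02]
jaw yaw 82.67 tool x [-1.9e-03 -6.0e-04 -1.0e+00]
tool-axes of e [-0.002 -1.     0.002] n [-0.001  0.002  1.   ]
```

{"fn": "servo_tool", "kwargs": {"steps": [0,0,-0.0003,0,0,0,-1,0,0,-0.0006,0,0,0,-1,0,0,-0.0009,0,0,0,-1,0,0,-0.0012,0,0,0,-1,0,0,-0.0012,0,0,0,-1]}}

```text
t: 11.1
position: [0.5675, -0.2139, 0.0511]
tcp_rot: [-1.114, 1.269, 1.115]
wrist_force: [1.2, 0.2, -2.8]
width: 0.0492
```

```bash
python3 st.py
```

```text
t 11.1 gap e,n mm -12.27 0.59 z 0.0511 F e,n,z 1.12 0.36 -2.79 width 0.0492 torque [ 0.16 -0.05  0.05]
jaw yaw 82.67 tool x [-2.e-03 -7.e-04 -1.e+00]
tool-axes of e [-0.002 -1.     0.002] n [-0.001  0.002  1.   ]
```

{"fn": "servo_tool", "kwargs": {"steps": [0,0,-0.0003,0,0,0,-1,0,0,-0.0006,0,0,0,-1,0,0,-0.0009,0,0,0,-1,0,0,-0.0009,0,0,0,-1]}}

```text
t: 11.5
position: [0.5675, -0.214, 0.0512]
tcp_rot: [-1.114, 1.267, 1.117]
wrist_force: [-0.4, 4.8, -1.1]
width: 0.0489
```

```bash
python3 st.py
```

```text
t 11.5 gap e,n mm -12.28 0.46 z 0.0512 F e,n,z -0.99 4.68 -1.1 width 0.0489 torque [ 1.01 -0.16  0.2 ]
jaw yaw 82.71 tool x [-1.7e-03  8.0e-04 -1.0e+00]
tool-axes of e [-0.002 -1.     0.002] n [0.001 0.002 1.   ]
```

The side fence is touched at 4.7 N. The moment about z (0.2 N·m) says only the far end bears, so I'll turn slightly counter-clockwise while holding the press.

{"fn": "servo_tool", "kwargs": {"steps": [0,0,-0.0007,-0.2,0,0,-1,0,0,-0.0007,-0.4,0,0,-1,0,0,-0.0007,-0.4,0,0,-1,0,0,-0.0007,-0.4,0,0,-1]}}

```text
t: 11.9
position: [0.5674, -0.214, 0.0512]
tcp_rot: [-1.118, 1.263, 1.122]
wrist_force: [-0.7, 6.0, -0.3]
width: 0.0489
```

```bash
python3 st.py
```

```text
t 11.9 gap e,n mm -12.4 0.42 z 0.0512 F e,n,z -1.4 5.92 -0.29 width 0.0489 torque [ 1.26 -0.13 -0.29]
jaw yaw 83.1 tool x [-0.0016  0.0023 -1.    ]
tool-axes of e [-0.002 -1.    -0.005] n [ 0.002 -0.005  1.   ]
```

{"fn": "servo_tool", "kwargs": {"steps": [0,0,-0.0005,0.2,0,0,-1,0,-0.001,-0.0005,0.2,0,0,-1,0,-0.0025,-0.0005,0.2,0,0,-1,0,-0.004,-0.0005,0.2,0,0,-1,0,-0.0055,-0.0005,0.2,0,0,-1,0,-0.007,-0.0005,0.2,0,0,-1,0,-0.008,-0.0005,0.2,0,0,-1,0,-0.009,-0.0005,0.2,0,0,-1,0,-0.0095,-0.0005,0.2,0,0,-1,0,-0.0095,-0.0005,0.2,0,0,-1]}}

```text
t: 12.9
position: [0.5756, -0.2151, 0.0513]
tcp_rot: [-1.113, 1.266, 1.122]
wrist_force: [-3.7, 6.2, 2.4]
width: 0.0493
```

```bash
python3 st.py
```

```text
t 12.9 gap e,n mm -4.04 0.4 z 0.0513 F e,n,z -4.49 5.72 2.42 width 0.0493 torque [ 1.15  0.71 -0.03]
jaw yaw 82.9 tool x [-0.0036  0.0033 -1.    ]
tool-axes of e [-0.004 -1.    -0.002] n [ 0.003 -0.002  1.   ]
```

{"fn": "servo_tool", "kwargs": {"steps": [-0.0002,-0.0007,-0.0006,0,0,0,-1,-0.0003,-0.0014,-0.0006,0,0,0,-1,-0.0003,-0.002,-0.0006,0,0,0,-1,-0.0003,-0.0027,-0.0006,0,0,0,-1,-0.0003,-0.0027,-0.0006,0,0,0,-1]}}

```text
t: 13.4
position: [0.5771, -0.2153, 0.0514]
tcp_rot: [-1.111, 1.266, 1.124]
wrist_force: [-3.2, 5.6, 1.9]
width: 0.0494
```

```bash
python3 st.py
```

```text
t 13.4 gap e,n mm -2.58 0.35 z 0.0514 F e,n,z -3.91 5.19 1.88 width 0.0494 torque [ 1.26  0.7  -0.03]
jaw yaw 82.9 tool x [-0.0058  0.0047 -1.    ]
tool-axes of e [-0.006 -1.    -0.002] n [ 0.004 -0.002  1.   ]
```

```bash
cat >> st.py <<'E'
print("turn to straight", delta(s,s["position"],82.9)[1])
E
python3 st.py|tail -1
```

```text
turn to straight [ 0.    0.23 -0.36]
```

{"fn": "servo_tool", "kwargs": {"steps": [0,-0.0005,-0.0006,0,0.1,-0.2,-1,0,-0.001,-0.0006,0,0.2,-0.4,-1,0,-0.0015,-0.0006,0,0.3,-0.4,-1,0,-0.002,-0.0006,0,0.3,-0.4,-1,0,-0.002,-0.0006,0,0.3,-0.4,-1]}}

```text
t: 13.9
position: [0.5778, -0.2154, 0.0512]
tcp_rot: [-1.117, 1.266, 1.119]
wrist_force: [-2.6, 7.1, 2.1]
width: 0.049
```

```bash
python3 st.py
```

```text
t 13.9 gap e,n mm -1.9 0.39 z 0.0512 F e,n,z -3.44 6.75 2.09 width 0.049 torque [ 1.3  0.7 -0.1]
jaw yaw 82.91 tool x [-1.8e-03  2.0e-04 -1.0e+00]
tool-axes of e [-0.002 -1.    -0.002] n [ 0.    -0.002  1.   ]
turn to straight [ 0.01  0.   -0.1 ]
```

{"fn": "servo_tool", "kwargs": {"steps": [0,-0.0005,-0.0005,0,0,-0.1,-1,0,-0.001,-0.0005,0,0,-0.1,-1,0,-0.0015,-0.0005,0,0.1,-0.1,-1,0,-0.002,-0.0005,0,0.1,-0.1,-1,0,-0.002,-0.0005,0,0.1,-0.1,-1]}}

```text
t: 14.4
position: [0.5786, -0.2154, 0.0512]
tcp_rot: [-1.117, 1.267, 1.119]
wrist_force: [-3.1, 5.5, 2.2]
width: 0.0492
```

```bash
python3 st.py
```

```text
t 14.4 gap e,n mm -1.07 0.42 z 0.0512 F e,n,z -3.72 5.09 2.21 width 0.0492 torque [ 1.25  0.71 -0.09]
jaw yaw 82.91 tool x [-2.3e-03 -5.0e-04 -1.0e+00]
tool-axes of e [-0.002 -1.    -0.002] n [-0.001 -0.002  1.   ]
turn to straight [ 0.01 -0.04 -0.12]
```

{"fn": "servo_tool", "kwargs": {"steps": [0,-0.0005,-0.0006,0,0,-0.1,-1,0,-0.001,-0.0006,0,0,-0.1,-1,0,-0.0015,-0.0006,0,0.1,-0.1,-1,0,-0.002,-0.0006,0,0.1,-0.1,-1,0,-0.0022,-0.0006,0,0.1,-0.1,-1,0,-0.0022,-0.0006,0,0.1,-0.1,-1]}}

```text
t: 15.0
position: [0.5795, -0.2156, 0.0512]
tcp_rot: [-1.117, 1.268, 1.119]
wrist_force: [-2.8, 6.8, 2.7]
width: 0.0493
```

```bash
python3 st.py
```

```text
t 15.0 gap e,n mm -0.12 0.42 z 0.0512 F e,n,z -3.6 6.41 2.74 width 0.0493 torque [ 1.34  0.7  -0.08]
jaw yaw 82.91 tool x [-0.0028 -0.001  -1.    ]
tool-axes of e [-0.003 -1.    -0.002] n [-0.001 -0.002  1.   ]
turn to straight [ 0.01 -0.07 -0.15]
```

Still sliding at friction level (about 3.6 N), so I'll continue toward the end fence.

{"fn": "servo_tool", "kwargs": {"steps": [0,-0.0005,-0.0005,0,0,-0.1,-1,0,-0.001,-0.0005,0,0,-0.1,-1,0,-0.0015,-0.0005,0,0.1,-0.1,-1,0,-0.002,-0.0005,0,0.1,-0.1,-1,0,-0.0022,-0.0005,0,0.1,-0.1,-1,0,-0.0022,-0.0005,0,0.1,-0.1,-1]}}

```text
t: 15.6
position: [0.5805, -0.2157, 0.0512]
tcp_rot: [-1.117, 1.269, 1.119]
wrist_force: [-3.8, 6.3, 2.4]
width: 0.0487
```

```bash
python3 st.py
```

```text
t 15.6 gap e,n mm 0.81 0.44 z 0.0512 F e,n,z -4.54 5.76 2.41 width 0.0487 torque [ 1.28  0.74 -0.16]
jaw yaw 82.91 tool x [-0.0034 -0.0015 -1.    ]
tool-axes of e [-0.003 -1.    -0.002] n [-0.002 -0.002  1.   ]
turn to straight [ 0.01 -0.11 -0.18]
```

{"fn": "servo_tool", "kwargs": {"steps": [0,-0.0005,-0.0005,0,0,-0.1,-1,0,-0.001,-0.0005,0,0,-0.1,-1,0,-0.0015,-0.0005,0,0.1,-0.1,-1,0,-0.002,-0.0005,0,0.1,-0.1,-1,0,-0.0022,-0.0005,0,0.1,-0.1,-1,0,-0.0022,-0.0005,0,0.1,-0.1,-1]}}

```text
t: 16.2
position: [0.5808, -0.2157, 0.0512]
tcp_rot: [-1.117, 1.27, 1.12]
wrist_force: [-6.2, 7.5, 3.1]
width: 0.0493
```

```bash
python3 st.py; python3 snap.py wrist 7;python3 snap.py scene 7;  python3 - <<'E'
import cv2,numpy as np
s=cv2.imread("pics/scene7.png")[190:290,250:370]; a=cv2.imread("pics/wrist7.png")
cv2.imwrite("pics/c7.png",np.hstack([cv2.resize(s,(360,300),interpolation=cv2.INTER_CUBIC),cv2.resize(a,(400,300))]))
E
```

```text
t 16.2 gap e,n mm 1.15 0.43 z 0.0512 F e,n,z -7.12 6.68 3.12 width 0.0493 torque [ 1.47  1.12 -0.04]
jaw yaw 82.9 tool x [-0.0049 -0.002  -1.    ]
tool-axes of e [-0.005 -1.    -0.002] n [-0.003 -0.002  1.   ]
turn to straight [ 0.   -0.15 -0.27]
[ 0.58077808 -0.21571375  0.05121682] 16.25
[ 0.58079378 -0.21569497  0.05122961] 16.3
```

View pics/c7.png

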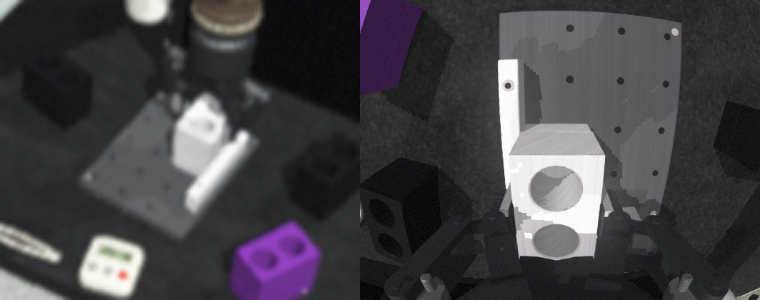

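The e-axis force rose to 7 N and motion stopped at gap +1.15 mm, so the end fence is touched. I'll press both a little more and straighten the tilt.

{"fn": "servo_tool", "kwargs": {"steps": [0,-0.001,-0.0006,0,0,-0.1,-1,0,-0.002,-0.001,0,-0.1,-0.2,-1,0,-0.003,-0.0012,0,-0.1,-0.3,-1,0,-0.003,-0.0012,0,-0.1,-0.3,-1,0,-0.003,-0.0012,0,-0.1,-0.3,-1,0,-0.003,-0.0012,0,-0.1,-0.3,-1]}}

```text
t: 16.9
position: [0.5808, -0.2158, 0.0513]
tcp_rot: [-1.114, 1.267, 1.121]
wrist_force: [-9.8, 9.6, 7.2]
width: 0.0491
```

```bash
python3 st.py
```

```text
t 16.9 gap e,n mm 1.19 0.39 z 0.0513 F e,n,z -10.95 8.3 7.16 width 0.0491 torque [ 1.7   1.82 -0.09]
jaw yaw 82.91 tool x [-0.0043  0.0017 -1.    ]
tool-axes of e [-0.005 -1.    -0.002] n [ 0.001 -0.002  1.   ]
turn to straight [ 0.01  0.07 -0.26]
```

```bash
for i in 1 2 3 4; do python3 snap.py wrist 8; python3 snap.py scene 8;python3 st.py|head -1; done; python3 - <<'E'
from h import *
im,d,c=load("wrist",8)
cv2.imwrite("pics/c8.png",cv2.resize(im[70:370,180:400],None,fx=2,fy=2,interpolation=cv2.INTER_CUBIC))
E
```

```text
[ 0.58082362 -0.21579547  0.05125861] 16.95
[ 0.58083276 -0.21577953  0.05125011] 17.0
t 17.0 gap e,n mm 1.2 0.37 z 0.0513 F e,n,z -10.64 8.16 7.92 width 0.0492 torque [ 1.77  1.87 -0.04]
[ 0.58083472 -0.2157678   0.05124753] 17.05
[ 0.58085585 -0.21577939  0.05127223] 17.1
t 17.1 gap e,n mm 1.22 0.38 z 0.0513 F e,n,z -10.97 8.18 5.63 width 0.0493 torque [ 1.71  1.86 -0.1 ]
[ 0.58081282 -0.21577193  0.05126036] 17.15
[ 0.58083473 -0.21577685  0.05127055] 17.2
t 17.2 gap e,n mm 1.2 0.38 z 0.0513 F e,n,z -10.47 7.81 6.43 width 0.0497 torque [ 1.72  1.86 -0.12]
[ 0.58081088 -0.21576323  0.05126055] 17.25
[ 0.58084434 -0.21577362  0.05127091] 17.3
t 17.3 gap e,n mm 1.21 0.38 z 0.0513 F e,n,z -11.77 7.79 7.91 width 0.0493 torque [ 1.73  1.86 -0.15]
```

View pics/c8.png

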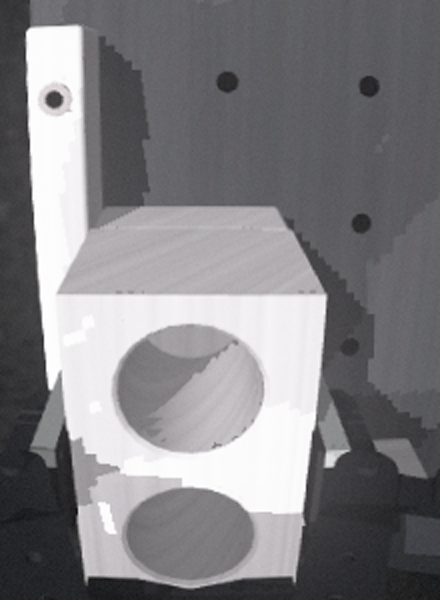

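The block's lower left edge lies against the side fence at crop (95,220). I'll do one numeric check of the block's centre and yaw from the well centres.

```bash
python3 - <<'E'
from h import *
im,d,c=load("wrist",8)
u=lambda q:(180+(q[0]+.5)/2-.5,70+(q[1]+.5)/2-.5)
seat=np.array([.5796,-.216]); a=np.radians(-7.2); e=np.array([np.cos(a),np.sin(a)]); n=np.array([-np.sin(a),np.cos(a)])
A=fplane(u((190.5,388)),c,.084)[:2];B=fplane(u((190.5,534)),c,.084)[:2]
C=(A+B)/2; print("wells",A,B,"sep",np.linalg.norm(B-A),"centre-seat e,n mm",(C-seat)@e*1e3,(C-seat)@n*1e3,"yaw",np.degrees(np.arctan2(*(B-A)[::-1])))
# near end corners of top, and fence inner edge near end
L,R=[fplane(u(q),c,.084)[:2] for q in((58,294),(326,294))]; print("near end width",np.linalg.norm(R-L),"dir",np.degrees(np.arctan2(*(R-L)[::-1])), "mid->centre(+40e)",((L+R)/2+.04*e-seat)@np.stack([e,n],1)*1e3)
F=fplane(u((82,28)),c,.042)[:2]; G=fplane(u((97,208)),c,.042)[:2]; print("fence inner n rel. seat mm",(F-seat)@n*1e3,"near end e",(F-seat)@e*1e3)
E
```

```text
wells [ 0.56050498 -0.21348948] [ 0.59830857 -0.21819374] sep 0.038095160778296465 centre-seat e,n mm -0.21155552650651036 0.1329205794967243 yaw -7.093400554115945
near end width 0.04954343512020551 dir 82.84680381967965 mid->centre(+40e) [1.24331413 0.36034692]
fence inner n rel. seat mm -25.058473293655034 near end e -88.26260832244512
```

```bash
python3 st.py; python3 -c "
from plant import manip
print(manip.sign_off())"
```

```text
t 17.3 gap e,n mm 1.21 0.38 z 0.0513 F e,n,z -11.77 7.79 7.91 width 0.0493 torque [ 1.73  1.86 -0.15]
jaw yaw 82.91 tool x [-0.0043  0.0017 -1.    ]
tool-axes of e [-0.004 -1.    -0.002] n [ 0.001 -0.002  1.   ]
turn to straight [ 0.01  0.07 -0.26]
the job is handed in; nothing more can be done
None
```

I picked up the silver two-well block, stood it on the corner stop's plate and slid it against the long fence, then the end fence. I handed in at 17.3 s, still gripping it and pressing it into the corner.

**Last checks:**
- **Forces:** the wrist read about 11 N towards the end fence and 8 N towards the side fence, steady over the last 0.4 s. I estimate at least about 5 N actually bears on each fence once friction is allowed for. The highest wrist force I read in either fence direction was about 12 N.
- **Position:** the wells in the wrist image put the block within about 0.3 mm of the computed seat, at a yaw of -7.1° (stop: about -7.2°).
- **Uprightness and grip:** the tool was about 0.005 rad off vertical, and the jaws were closed on the block at 49 mm.

**Disagreements:** the arm's position and the block's near top edge put it about 1.2 mm further along the long fence than the wells do. That is within calibration error and the 3 mm allowance. One triangulation of the side-fence holes and near corner also gave uneven heights (24 to 49 mm, against 42 mm stated). I put that down to the coarse top image and used 42 mm.

I did not re-measure the other objects at the end. None was touched in the pictures I took.

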